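# Fit the liner and the lid into the inclined polishing tumbler

## Robot

A 6-joint arm with a two-finger parallel gripper is mounted at the origin on the work surface. World frame = base frame: x ahead of the robot, y to its left, z up, the work surface at z = 0. Lengths are in m, angles in degrees, forces in N, time in s.
With the tool pointing down it reaches from about 0.375 to 0.9 m from the base axis. Payload 3.1 kg.
Tool frame: the origin (TCP) lies at the very end of the fingers, on their centre line; the grasp point (between the pads) lies behind it (bot.grip_depth is the z of the grasp point in the tool frame, in m); z points along the fingers, y is the direction in which the jaws open and shut (so a half turn about z gives the same grasp; the last joint's range is limited). The gripper opens to 87 mm and grips with 3 to 60 N. Pads are 19 mm wide; open, the fingers measure 117 mm over their backs; the gripper's body (75 mm by 190 mm) begins 51 mm behind the grasp point.
Start: joints at [62.137, 30.224, 82.088, -0, 67.689, -10.227], TCP at [0.189, 0.596, 0.223] pointing down, gripper open.
Joint ranges: [-176.69, 176.69], [-43.24, 126.21], [12.49, 139.97], [-82, 262], [0, 151.66], [-163.58, 163.58]. Speed limits (degrees/s): [159.86, 159.86, 180, 180, 180, 180].

## Interface

Orientations are given as a 3x3 rotation matrix whose columns are the frame's x, y, z axes.
In Python, from rig import bot, vision gives the robot as it stands. The module is installed in compiled form; this text tells all that it offers.
- The arm moves only by the shell command python3 -m jog 'ROWS'. ROWS is JSON, a list of rows, each a list of 3 entries, a list of its own where there are three numbers: the shift along the tool's x, y, z in mm, then the turn, a rotation vector about the tool's x, y, z in degrees, then the closure, from 0 (fully open) to 1 (shut). In form: [[[dx, dy, dz], [wx, wy, wz], fingers], ...]. A call has 1 to 12 rows; each row is the pose to reach, as a shift and turn from the pose commanded when the call began, along the tool's axes at that moment; what a row does not reach only later rows make up. A row lasts 1/12 s, in which the tool goes at most 41.7 mm and 7.16 degrees, less where a joint would pass 70% of its speed; a pose out of reach is approached as far as the arm can. A call with a gripper value outside its range is refused whole. The fingers move at their own pace and stop on an object; the grip force is fixed at half the most. Time passes only in rows, so rows that repeat a pose let the fingers close. It gives the time, the measured TCP pose, the force and the opening at its end, in the units of the state.
- bot.read_state(): the state, without advancing time (a new reading comes with each control period).
- vision.capture(name): name is "side" or "top"; returns the picture (480x640x3 uint8, red, green, blue); there is no depth.
- vision.camera_info(name): a dict with "intrinsics" (3x3 intrinsics, pixels), "camera_from_world" (4x4, takes a point from world to camera coordinates). Camera axes: x right, y up, looking along -z (the intrinsics and any distortion apply to the point x, -y, -z); pixel columns grow to the right and rows downward; lengths in m; the calibration is good to about 2 mm. A picture is of the moment at which its call begins. camera_info takes no time and is no camera call.
- bot.hand_in(): hands the job in, once; it reports no verdict.
The state is a dict: "time_s": time; "joint_positions": joint angles; "qvel": joint speeds; "tau": joint torques, N m; "position": TCP position; "tcp_rot": TCP orientation; "force": force on the tool from outside, world axes, zero at the start; "moment": the same for the moment, N m; "opening": opening from 0.0 (shut) to 1.0 (fully open).
Only numpy, scipy, OpenCV 4.12 (cv2) and the standard library are available. Lean on these libraries where they do the work, as an engineer would, in place of code of your own. Each camera call takes 0.05 s, during which the arm holds its last target. There are 200 camera calls.

## Task

Get the polishing tumbler ready for its next run: lower the grey liner pot into the sloping steel drum until its collar rests flat on the drum's mouth all round, then put the plug lid into the liner so that its flange lies flat on the liner's rim. Ease both in along the slope without dropping or forcing them, let go, and do not disturb the other things on the bench.

Things in the scene. Friction and masses are not known exactly. Their poses are not given: they have to be found in the camera images.
- tumbler: bench-top drum tumbler, fixed to the bench, stands about 215 mm tall: grey base plate 230 x 190 mm, two white bracket plates, a blue gear motor and a round steel drum sloping towards the robot. Origin on the bench below the machine, z up; the drum's mouth faces up and towards the tumbler's own -x.
- drum: the tumbler's open, tapered steel drum; it does not turn. Origin: centre of its mouth, 180 mm above the bench. +z points out of the mouth along the drum's axis, 32 degrees from vertical; +y is level, -x is the low side. Inner radius 60 mm at the mouth, 46 mm at the floor 90 mm deep; flat rolled rim of outer radius 67 mm at z = 0. The liner, home, has its origin at z = -76 mm, at any turn about z.
- liner: round grey plastic liner pot, open above, 115 mm tall, about 0.32 kg, upright on the bench at the start. Origin: centre of its underside, z through the mouth. Tapered below: outer radius 44 mm at the bottom, 56 mm at z = 76 mm, so 4 mm of play in the drum. Collar of outer radius 70 mm from z = 76 to 82 mm, which sits on the drum's mouth.
- liner_rim (a point): centre of the liner's mouth, level with its rim, z = 115 mm in the liner's frame. The top 33 mm of the liner is an upright straight band, outer radius 62 mm, inner 53 mm: a 9 mm wall that can be pinched with one finger inside the pot and one outside. The inside is free down to a floor 109 mm below. The band stays clear above the drum when the liner is home.
- lid: grey plastic plug lid, about 0.20 kg, plug down on the bench at the start. Origin: centre of the plug's underside, z up through the knob. Tapered plug: radius 44 mm at the bottom, 50 mm at z = 24 mm (3 mm of play in the liner); flange of radius 60 mm from z = 24 to 30 mm. Home, the flange lies on the liner's rim, the lid's origin 24 mm below the rim, at any turn about z.
- lid_knob (a point): middle of the lid's knob, z = 46 mm in the lid's frame: a round upright knob 32 mm across, from the flange's top (z = 30) to z = 62 mm
- buff: bystander: cloth polishing buff lying flat, a disc 124 mm across and 25 mm thick; origin at the centre of its underside
- compound_bar: bystander: brown bar of polishing compound, 130 x 50 x 40 mm, long side along its x; origin at the centre of its underside
- felt_cone: bystander: upright felt cone, 52 mm across at its foot, 75 mm tall; origin at the centre of its underside
There are look-alikes about, which are no part of the job. Leave any pink look-alike of the lid alone.

How it is judged:
By the outcome, as a careful person would: the job done as asked, in the order asked, and still so for the second after the job is handed in, with the robot touching nothing.
It also fails if it takes over 67 s, if anything falls off the work surface, if the arm or the gripper's body presses on something with over 40 N, if the wrist force passes 120 N, or if a joint passes its speed limit or range.

## Working session

There is one attempt and no reset: what is moved stays moved. The work goes in short steps, Python scripts to look and compute and a shell command to move; the robot and the scene stay as the last step left them, time stands still between calls to the robot, and variables do not carry over. Pictures are saved under pics/ and viewed, about 8 in all and at most 12, crops included, and the job is handed in when it is done.

```bash
mkdir -p pics; python3 - <<'E'
from rig import bot, vision
import cv2,numpy as np
for n in("top","side"):
    im=vision.capture(n); cv2.imwrite(f"pics/{n}0.png",im[...,::-1])
    c=vision.camera_info(n); print(n,np.round(c["intrinsics"],1).tolist(),np.round(c["camera_from_world"],3).tolist(),[k for k in c])
s=bot.read_state(); print({k:np.round(v,3).tolist() for k,v in s.items()}, bot.grip_depth)
E
```

```text
top [[455.0, 0.0, 315.2], [0.0, 455.0, 234.4], [0.0, 0.0, 1.0]] [[0.029, -1.0, 0.009, 0.027], [0.998, 0.03, 0.054, -0.517], [-0.054, 0.008, 0.999, -1.079], [0.0, 0.0, 0.0, 1.0]] ['intrinsics', 'camera_from_world']
side [[620.4, 0.0, 314.4], [0.0, 620.4, 239.0], [0.0, 0.0, 1.0]] [[0.969, -0.247, 0.002, -0.488], [0.163, 0.646, 0.745, -0.217], [-0.185, -0.722, 0.667, -1.47], [0.0, 0.0, 0.0, 1.0]] ['intrinsics', 'camera_from_world']
{'time_s': 0.1, 'joint_positions': [62.137, 30.273, 82.15, -0.002, 67.691, -10.228], 'qvel': [-0.043, -0.255, -0.122, -0.014, 0.017, -0.031], 'tau': [-0.001, -44.099, -17.715, 0.063, 0.053, -0.0], 'position': [0.189, 0.595, 0.222], 'tcp_rot': [[-0.953, 0.303, -0.001], [0.303, 0.953, -0.002], [0.0, -0.002, -1.0]], 'force': [-0.334, -0.028, -0.067], 'moment': [0.045, 0.001, 0.004], 'opening': 1.001} -0.0187
```

View pics/top0.png

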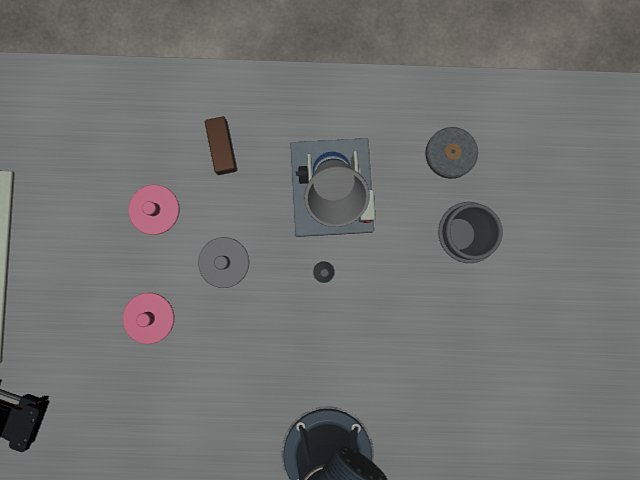

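View pics/side0.png

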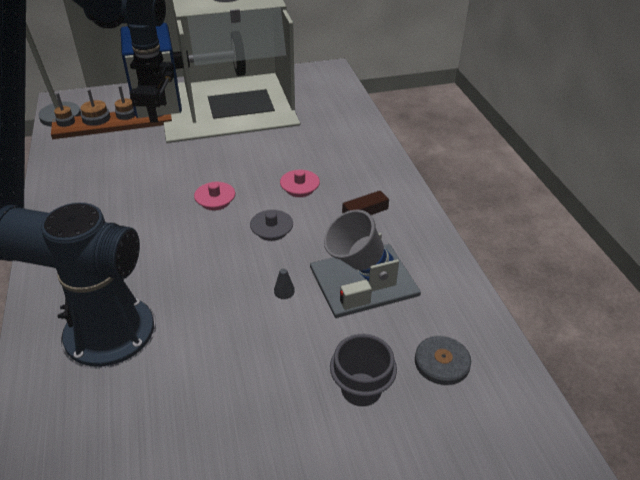

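The top view shows the liner at (470,232), the drum mouth around (337,195) and the cone at (323,271). There are three lid-like discs: grey (223,262), pink (154,209) and pink (148,318). The grey one fits the description, so I'll confirm it in a crop while measuring.

```bash
cat > h.py <<'E'
from rig import bot, vision
import cv2,numpy as np
def cam(n):
    c=vision.camera_info(n); return np.array(c["intrinsics"]),np.array(c["camera_from_world"])
def ray(n,u,v):
    K,T=cam(n); d=np.array([(u-K[0,2])/K[0,0],-(v-K[1,2])/K[1,1],-1.]); R=T[:3,:3]
    return -R.T@T[:3,3], R.T@d/np.linalg.norm(d)
def onz(n,u,v,z):
    o,d=ray(n,u,v); return o+d*(z-o[2])/d[2]
def proj(n,p):
    K,T=cam(n); c=T[:3,:3]@np.asarray(p)+T[:3,3]
    return np.array([K[0,2]+K[0,0]*c[0]/-c[2],K[1,2]-K[1,1]*c[1]/-c[2]])
def tri(a,b):
    A=np.zeros((3,3));y=np.zeros(3)
    for n,(u,v) in(("top",a),("side",b)):
        o,d=ray(n,u,v);P=np.eye(3)-np.outer(d,d);A+=P;y+=P@o
    return np.linalg.solve(A,y)
E
python3 - <<'E'
from h import *
t=cv2.imread("pics/top0.png");s=cv2.imread("pics/side0.png")
tiles=[]
for im,(x0,y0,x1,y1) in((t,(285,130,385,240)),(t,(425,185,515,275)),(t,(190,230,260,295)),(s,(305,195,425,320))):
    c=im[y0:y1,x0:x1]; f=min(400/c.shape[1],300/c.shape[0]); c=cv2.resize(c,None,fx=f,fy=f,interpolation=cv2.INTER_CUBIC)
    c=cv2.convertScaleAbs(c,alpha=1.6)
    T=np.zeros((300,400,3),np.uint8);T[:c.shape[0],:c.shape[1]]=c;tiles.append(T);print(f)
cv2.imwrite("pics/m1.png",np.vstack([np.hstack(tiles[:2]),np.hstack(tiles[2:])]))
# difference from the local bench grey, in ROI
for nm,im,(x0,y0,x1,y1) in(("liner_top",t,(425,185,520,280)),("lid_top",t,(185,225,265,300)),("lid_side",s,(240,200,303,243)),("liner_side",s,(315,320,408,410))):
    c=im[y0:y1,x0:x1].astype(float); bg=np.median(np.vstack([c[0],c[-1],c[:,0],c[:,-1]]),0)
    m=(np.abs(c-bg).max(2)>14).astype(np.uint8)
    m=cv2.morphologyEx(m,cv2.MORPH_OPEN,np.ones((3,3)))
    k=max(cv2.findContours(m,0,1)[0],key=cv2.contourArea)
    e=cv2.fitEllipse(cv2.convexHull(k)); print(nm,bg,np.round(e[0],1)+[x0,y0],np.round(e[1],1),round(e[2]))
E
```

```text
2.727272727272727
3.3333333333333335
4.615384615384615
2.4
liner_top [121. 121. 119.] [469.8 231.8] [61.6 64.6] 91
lid_top [122. 123. 121.] [203.8 270.4] [ 8.7 14.8] 160
lid_side [126. 121. 125.] [271.2 224.7] [32.1 43. ] 86
liner_side [122. 118. 121.] [363.  368.7] [66.1 73.5] 177
```

View pics/m1.png

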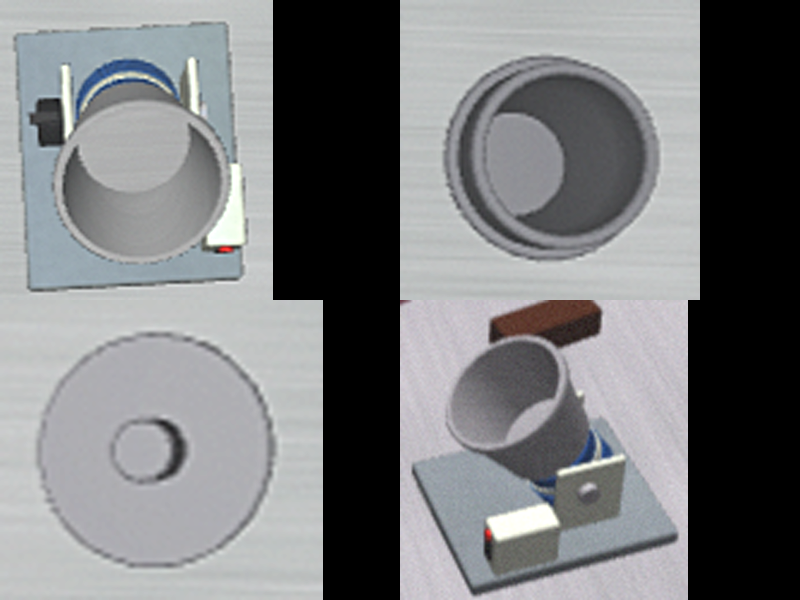

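```bash
python3 - <<'E'
from h import *
f=lambda x,y:(x/2.727+285,y/2.727+130)
cs=[f(15,35),f(225,23),f(243,277),f(30,290)]
P=np.array([onz("top",*c,0.01) for c in cs]); print("plate",np.round(P,3).tolist(), np.linalg.norm(np.diff(P,axis=0),axis=1))
ctr=P.mean(0)
xd=(P[0]-P[3]+P[1]-P[2])[:2]; yd=(P[0]-P[1]+P[3]-P[2])[:2]
print("yaw",np.degrees(np.arctan2(xd[1],xd[0])),np.degrees(np.arctan2(-yd[0],yd[1])),"centre",ctr)
print("mouth top@.18",onz("top",337.1,196.2,.18),"tri",tri((337.1,196.2),(349.6,234.2)))
print("lid",onz("top",223.7,262.3,.03),"side",onz("side",271.2,224.5,.027))
print("rim",onz("top",475,231.5,.115),"collar left edge",onz("top",438.3,232,.08))
# radii check
for a,b,z in(((447.8,231.5),(502.1,231.5),.115),((475,203.6),(475,259.4),.115),((198.2,262),(249.2,262),.03)): print(np.linalg.norm(onz("top",*a,z)-onz("top",*b,z))/2)
for p in ([.5,-.3,.115],): pass
# predicted mouth extents
yaw=np.radians(np.degrees(np.arctan2(xd[1],xd[0])))
c=onz("top",337.1,196.2,.18)
ax=np.array([-np.sin(np.radians(32))*np.cos(yaw),-np.sin(np.radians(32))*np.sin(yaw),np.cos(np.radians(32))]); y=np.array([-np.sin(yaw),np.cos(yaw),0]);x=np.cross(y,ax)
for n in("top","side"):
    q=np.array([proj(n,c+.067*(np.cos(a)*x+np.sin(a)*y)) for a in np.linspace(0,6.283,90)]); print(n,q.min(0),q.max(0))
E
```

```text
plate [[0.738, 0.109, 0.01], [0.755, -0.078, 0.01], [0.527, -0.099, 0.01], [0.51, 0.089, 0.01]] [0.18821553 0.22824641 0.1888622 ]
yaw 5.261580324439898 5.17562290764355 centre [0.63249106 0.00510872 0.01      ]
mouth top@.18 [0.58666765 0.00134597 0.18      ] tri [0.58815497 0.00094095 0.17584429]
lid [0.44297219 0.25615759 0.03      ] side [0.44469324 0.25361883 0.027     ]
rim [ 0.52740956 -0.30588514  0.115     ] collar left edge [ 0.52626799 -0.23521142  0.08      ]
0.059587258035410144
0.06115596687396249
0.05994031300478809
top [304.37808308 165.1258737 ] [369.71937241 225.17547905]
side [323.76780994 209.0690881 ] [374.46374884 257.69206065]
```

```bash
cat >> h.py <<'E'
from scipy.spatial.transform import Rotation as Ro
def RT(yaw,tilt):
    a,t=np.radians([yaw,tilt]);c,s=np.cos(a),np.sin(a)
    z=np.array([np.sin(t)*c,np.sin(t)*s,-np.cos(t)]);y=np.array([np.cos(t)*c,np.cos(t)*s,np.sin(t)])
    return np.column_stack([np.cross(y,z),y,z])
def go(p,yaw,tilt=0,start=None):
    s=bot.read_state() if start is None else start
    p0,R0=np.array(s["position"]),np.array(s["tcp_rot"])
    d=R0.T@(np.array(p)-p0)*1000; w=Ro.from_matrix(R0.T@RT(yaw,tilt)).as_rotvec(degrees=True)
    print("shift",np.round(d,1),"turn",np.round(w,1),"rows",np.linalg.norm(d)/41.7,np.linalg.norm(w)/7.16)
    return dict(position=p,tcp_rot=RT(yaw,tilt))
E
python3 - <<'E'
from h import *
go([.40,.22,.30],20); a=dict(position=[.40,.22,.30],tcp_rot=RT(20,0)); go([.577,-.335,.16],-30,0,a)
E
```

```text
shift [-314.7 -293.6  -77.9] turn [-0.1  0.  52.4] rows 10.488644211175655 7.313621515169585
shift [-582.1  -23.5  140. ] turn [ 0.  0. 50.] rows 14.367570725247582 6.983240223463686
```

```bash
python3 -m jog '[[[-315,-294,-78],[0,0,52.4],0],[[-315,-294,-78],[0,0,52.4],0],[[-315,-294,-78],[0,0,52.4],0],[[-315,-294,-78],[0,0,52.4],0],[[-315,-294,-78],[0,0,52.4],0],[[-315,-294,-78],[0,0,52.4],0],[[-315,-294,-78],[0,0,52.4],0],[[-315,-294,-78],[0,0,52.4],0],[[-315,-294,-78],[0,0,52.4],0],[[-315,-294,-78],[0,0,52.4],0],[[-315,-294,-78],[0,0,52.4],0],[[-315,-294,-78],[0,0,52.4],0]]'
python3 -m jog '[[[-450,-15,0],[0,0,50],0],[[-450,-15,0],[0,0,50],0],[[-450,-15,0],[0,0,50],0],[[-450,-15,0],[0,0,50],0],[[-450,-15,0],[0,0,50],0],[[-450,-15,0],[0,0,50],0],[[-450,-15,0],[0,0,50],0],[[-450,-15,0],[0,0,50],0],[[-450,-15,0],[0,0,50],0],[[-582,-24,100],[0,0,50],0],[[-582,-24,100],[0,0,50],0],[[-582,-24,120],[0,0,50],0]]'
python3 - <<'E'
from h import *
go([.577,-.335,.16],-30)
E
```

```text
time_s: 1.1
position: [0.4032, 0.2168, 0.3013]
tcp_rot: [[-0.336, 0.942, 0.003], [0.942, 0.336, -0.001], [-0.002, 0.002, -1.0]]
force: [0.7, 0.5, -0.2]
opening: 0.998
time_s: 2.1
position: [0.5496, -0.2435, 0.2418]
tcp_rot: [[0.5, 0.866, 0.002], [0.866, -0.5, -0.001], [0.0, 0.002, -1.0]]
force: [0.6, 0.8, 0.7]
opening: 0.999
shift [-65.5  69.3  81.9] turn [ 0.1 -0.  -0. ] rows 3.014724427958556 0.015796910038392984
```

```bash
python3 -m jog '[[[-65,69,82],[0,0,0],0.4],[[-65,69,82],[0,0,0],0.4],[[-65,69,82],[0,0,0],0.4],[[-65,69,82],[0,0,0],0.4],[[-65,69,82],[0,0,0],0.4],[[-65,69,82],[0,0,0],0.4]]'
python3 - <<'E'
from h import *
go([.577,-.335,.087],-30)
t=vision.capture("top");s=vision.capture("side")
a=cv2.resize(t[180:300,420:540],(400,400));b=cv2.resize(s[290:410,310:430],(400,400))
cv2.imwrite("pics/g1.png",np.hstack([a,b])[...,::-1])
E
```

```text
time_s: 2.6
position: [0.5756, -0.3315, 0.1595]
tcp_rot: [[0.5, 0.866, -0.001], [0.866, -0.5, 0.002], [0.001, -0.002, -1.0]]
force: [0.2, 0.3, 0.5]
opening: 0.645
shift [-2.4  3.1 72.5] turn [-0.1 -0.1 -0. ] rows 1.7414874529795934 0.018494682146477263
```

View pics/g1.png

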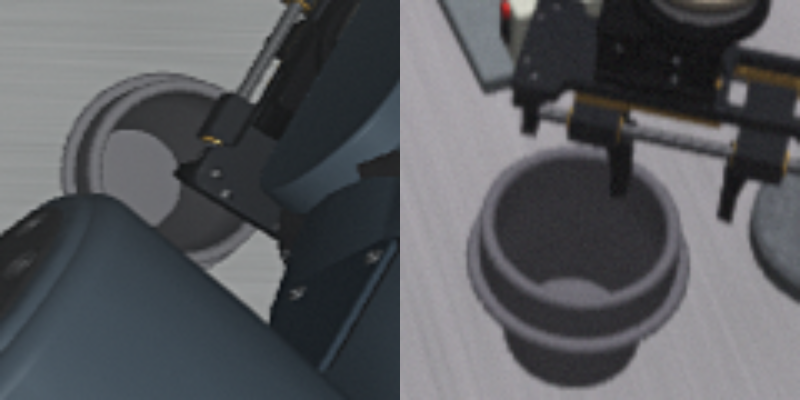

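The fingers straddle the far wall, one over the pot at about (620,180) in the crop and one outside at (730,200), and they are clear of the buff. I'll descend and pinch.

```bash
python3 -m jog '[[[-1,3,30],[0,0,0],0.4],[[-1,3,50],[0,0,0],0.4],[[-1,3,65],[0,0,0],0.4],[[-1,3,72],[0,0,0],0.4],[[-1,3,72],[0,0,0],0.5],[[-1,3,72],[0,0,0],0.75],[[-1,3,72],[0,0,0],1],[[-1,3,72],[0,0,0],1],[[-1,3,72],[0,0,0],1],[[-1,3,72],[0,0,0],1],[[-1,3,72],[0,0,0],1],[[-1,3,72],[0,0,0],1]]'
python3 -m jog '[[[0,0,0],[0,0,0],1],[[0,0,0],[0,0,0],1],[[0,0,0],[0,0,0],1]]'
```

```text
time_s: 3.7
position: [0.5778, -0.3348, 0.0884]
tcp_rot: [[0.501, 0.865, -0.0], [0.865, -0.501, 0.001], [0.001, -0.001, -1.0]]
force: [-2.3, 0.6, 1.9]
opening: 0.098
time_s: 3.95
position: [0.5777, -0.3351, 0.0884]
tcp_rot: [[0.501, 0.866, -0.0], [0.866, -0.501, 0.0], [0.0, -0.0, -1.0]]
force: [0.1, 0.4, 3.4]
opening: 0.098
```

```bash
cat >> h.py <<'E'
D=np.array([.585,.001,.18]);YAW=5.2
Rd=RT(YAW,32) # tool y = drum x, tool z = -drum z, tool x = drum y
def dr(x,z,y=0): return D+x*Rd[:,1]-z*Rd[:,2]+y*Rd[:,0]
E
python3 -m jog '[[[0,0,-3],[0,0,0],1],[[0,0,-10],[0,0,0],1],[[0,0,-22],[0,0,0],1],[[0,0,-40],[0,0,0],1],[[0,0,-60],[0,0,0],1],[[0,0,-80],[0,0,0],1],[[0,0,-105],[0,0,0],1],[[0,0,-130],[0,0,0],1],[[0,0,-150],[0,0,0],1],[[0,0,-165],[0,0,0],1],[[0,0,-170],[0,0,0],1],[[0,0,-170],[0,0,0],1]]'
python3 - <<'E'
from h import *
s=bot.read_state();print(s["moment"],s["joint_positions"])
t=vision.capture("top");sd=vision.capture("side")
cv2.imwrite("pics/g2.png",np.hstack([cv2.resize(t[150:310,380:540],(400,400)),cv2.resize(sd[230:390,290:450],(400,400))])[...,::-1])
a=go([.50,-.20,.33],-15,16);go(dr(.0575,.128),YAW,32,a); go(dr(.0575,.128),YAW,32)
E
```

```text
time_s: 4.95
position: [0.5786, -0.3359, 0.2605]
tcp_rot: [[0.5, 0.866, 0.003], [0.866, -0.5, -0.003], [-0.001, 0.004, -1.0]]
force: [-0.3, -0.2, -3.3]
opening: 0.098
[-0.15029269 -0.09011982 -0.05124351] [-3.96890764e+01  3.15971238e+01  7.29975835e+01  3.53191579e-04
  7.51458247e+01 -9.65621111e+00]
shift [  78.1 -134.5  -72.4] turn [-16.    2.1 -14.9] rows 4.115144641214731 3.069789152520084
shift [209.6   8.7  13.9] turn [-15.8   8.2 -18.5] rows 5.040957554048326 3.5918013750862547
shift [ 283.7 -177.1  -61.3] turn [-31.    9.8 -34.3] rows 8.15386703663042 6.606756465554047
```

View pics/g2.png

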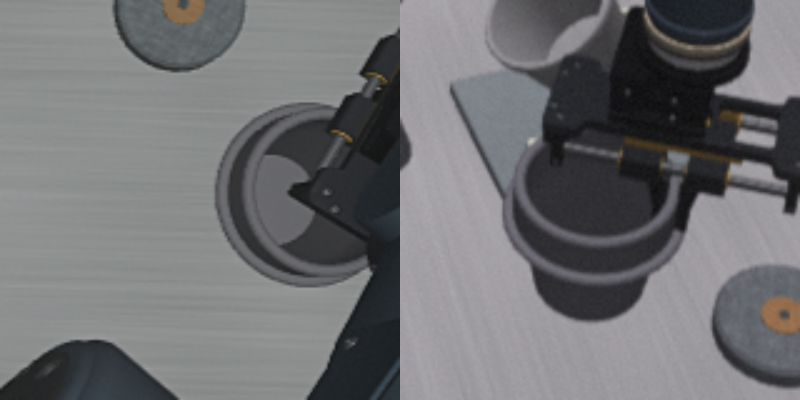

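The liner hangs upright in the pinch, with its rim level in both crops. I'll carry it to the pre-insertion pose.

```bash
python3 -m jog '[[[10,-15,-8],[-2,0.2,-1.9],1],[[25,-44,-24],[-5,0.7,-5],1],[[42,-72,-40],[-9,1.2,-8],1],[[58,-100,-55],[-12,1.6,-11],1],[[70,-122,-66],[-14.5,1.9,-13.5],1],[[78,-134,-72],[-16,2.1,-14.9],1],[[78,-134,-72],[-16,2.1,-14.9],1]]'
python3 - <<'E'
from h import *
go(dr(.0575,.128),YAW,32)
E
```

```text
time_s: 5.63
position: [0.497, -0.1963, 0.3292]
tcp_rot: [[0.257, 0.93, 0.264], [0.966, -0.248, -0.068], [0.002, 0.273, -0.962]]
force: [-0.8, 0.4, -3.0]
opening: 0.101
shift [206.7  12.9  14.8] turn [-16.    8.  -18.5] rows 4.979228253536637 3.5932197134740016
```

```bash
python3 -m jog '[[[15,1,1],[-1.2,0.6,-1.4],1],[[40,3,3],[-3.2,1.6,-3.7],1],[[70,4,5],[-5.4,2.7,-6.3],1],[[100,6,7],[-7.8,3.9,-9],1],[[130,8,9],[-10,5,-11.6],1],[[160,10,11],[-12.4,6.2,-14.3],1],[[185,12,13],[-14.3,7.2,-16.5],1],[[200,13,14],[-15.5,7.8,-18],1],[[207,13,15],[-16,8,-18.5],1],[[207,13,15],[-16,8,-18.5],1],[[207,13,15],[-16,8,-18.5],1]]'
python3 - <<'E'
from h import *
go(dr(.0575,.128),YAW,32); print(bot.read_state()["moment"])
t=vision.capture("top");sd=vision.capture("side")
cv2.imwrite("pics/g3.png",np.hstack([cv2.resize(t[130:260,270:400],(400,400)),cv2.resize(sd[160:320,290:450],(400,400))])[...,::-1])
E
```

```text
time_s: 6.55
position: [0.5705, -0.0054, 0.3182]
tcp_rot: [[-0.088, 0.844, 0.529], [0.996, 0.077, 0.043], [-0.005, 0.531, -0.847]]
force: [-0.1, -1.2, -2.7]
opening: 0.099
shift [ 5.  -2.9 -2.9] turn [0.1 0.3 0. ] rows 0.15602633331978422 0.04324898185179635
[-0.11087289  0.62450608  0.01866331]
```

View pics/g3.png

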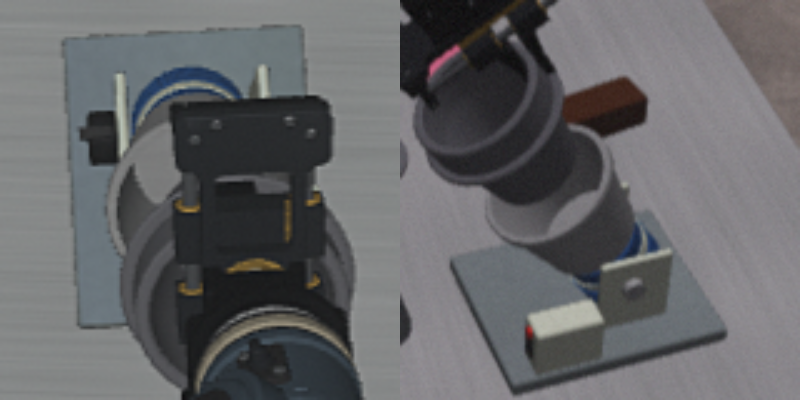

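The liner is tilted in line with the drum, with its bottom above the mouth. I'll correct the small offset and ease in along the slope.

```bash
python3 -m jog '[[[4,-3,0],[0,0,0],1],[[5,-3,5],[0,0,0],1],[[5,-3,12],[0,0,0],1],[[5,-3,20],[0,0,0],1],[[5,-3,28],[0,0,0],1],[[5,-3,36],[0,0,0],1],[[5,-3,44],[0,0,0],1],[[5,-3,50],[0,0,0],1],[[5,-3,55],[0,0,0],1],[[5,-3,58],[0,0,0],1],[[5,-3,58],[0,0,0],1],[[5,-3,58],[0,0,0],1]]'
python3 - <<'E'
from h import *
go(dr(.0575,.0125),YAW,32); print(bot.read_state()["moment"])
E
```

```text
time_s: 7.65
position: [0.5985, 0.0022, 0.2684]
tcp_rot: [[-0.088, 0.843, 0.531], [0.996, 0.077, 0.043], [-0.005, 0.533, -0.846]]
force: [-0.0, -0.3, -3.2]
opening: 0.098
shift [ 0.4 -1.1 55.3] turn [0.2 0.3 0. ] rows 1.326334537151501 0.0512713727829534
[-0.10056945  0.59490058  0.01136563]
```

```bash
python3 -m jog '[[[0,-1,3],[0,0,0],1],[[0,-1,7],[0,0,0],1],[[0,-1,12],[0,0,0],1],[[0,-1,17],[0,0,0],1],[[0,-1,22],[0,0,0],1],[[0,-1,27],[0,0,0],1],[[0,-1,31],[0,0,0],1],[[0,-1,34],[0,0,0],1],[[0,-1,36],[0,0,0],1],[[0,-1,37],[0,0,0],1],[[0,-1,37],[0,0,0],1]]'
python3 - <<'E'
from h import *
go(dr(.0575,.0125),YAW,32); print(bot.read_state()["moment"])
t=vision.capture("top");sd=vision.capture("side")
cv2.imwrite("pics/g4.png",np.hstack([cv2.resize(t[130:260,270:400],(400,400)),cv2.resize(sd[170:290,300:420],(400,400))])[...,::-1])
E
```

```text
time_s: 8.57
position: [0.6173, 0.0037, 0.2365]
tcp_rot: [[-0.088, 0.843, 0.531], [0.996, 0.077, 0.043], [-0.005, 0.533, -0.846]]
force: [0.2, 0.0, -2.9]
opening: 0.095
shift [ 0.4 -0.  18.2] turn [0.2 0.3 0. ] rows 0.43650211226058283 0.050684293236278
[-0.17757535  0.56141476  0.05667575]
```

View pics/g4.png

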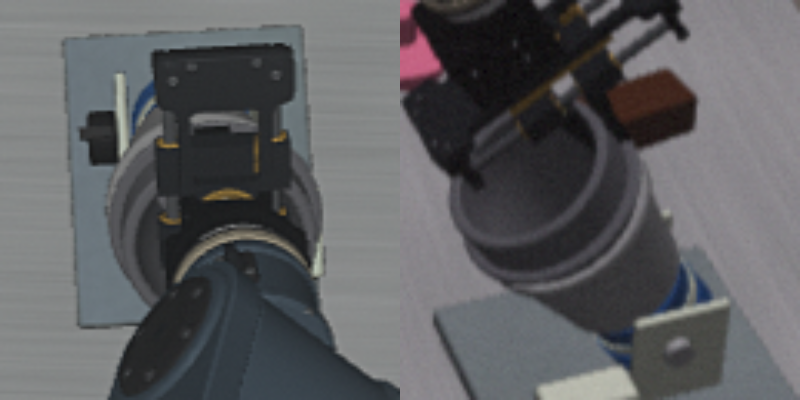

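The liner is in line and about 18 mm short of home. I'll continue slowly and watch the force.

```bash
python3 -m jog '[[[0,0,2],[0,0,0],1],[[0,0,5],[0,0,0],1],[[0,0,8],[0,0,0],1],[[0,0,11],[0,0,0],1],[[0,0,13],[0,0,0],1],[[0,0,14.5],[0,0,0],1],[[0,0,15],[0,0,0],1],[[0,0,15],[0,0,0],1]]'
python3 - <<'E'
from h import *
go(dr(.0575,.0125),YAW,32); print(bot.read_state()["moment"])
E
python3 -m jog '[[[0,0,1],[0,0,0],1],[[0,0,1.5],[0,0,0],1],[[0,0,2],[0,0,0],1],[[0,0,2],[0,0,0],1]]'
python3 - <<'E'
from h import *
go(dr(.0575,.0125),YAW,32); print(bot.read_state()["moment"])
E
```

```text
time_s: 9.33
position: [0.6252, 0.0044, 0.2237]
tcp_rot: [[-0.088, 0.843, 0.531], [0.996, 0.077, 0.043], [-0.004, 0.533, -0.846]]
force: [-0.3, 0.7, -2.9]
opening: 0.1
shift [0.3 0.1 3.2] turn [0.2 0.3 0. ] rows 0.07726035780484916 0.047980459121398096
[-0.07875007  0.56584322  0.02502749]
time_s: 9.67
position: [0.6263, 0.0045, 0.2223]
tcp_rot: [[-0.088, 0.843, 0.531], [0.996, 0.077, 0.043], [-0.004, 0.533, -0.846]]
force: [-0.7, 0.4, -2.3]
opening: 0.099
shift [ 0.2 -0.   1.4] turn [0.2 0.3 0. ] rows 0.035128616973871096 0.04981554826007302
[0.10205235 0.62074987 0.00147049]
```

Slow steps until the collar meets the rim.

```bash
for i in 1; do python3 -m jog '[[[0,0,0.5],[0,0,0],1],[[0,0,1],[0,0,0],1],[[0,0,1],[0,0,0],1]]'; done; python3 -m jog '[[[0,0,0.5],[0,0,0],1],[[0,0,1],[0,0,0],1],[[0,0,1],[0,0,0],1]]'
python3 -m jog '[[[0,0,0.5],[0,0,0],1],[[0,0,1],[0,0,0],1],[[0,0,1],[0,0,0],1]]'
python3 - <<'E'
from h import *
go(dr(.0575,.0125),YAW,32); print(bot.read_state()["moment"])
E
```

```text
time_s: 9.92
position: [0.6268, 0.0046, 0.2215]
tcp_rot: [[-0.088, 0.843, 0.531], [0.996, 0.077, 0.043], [-0.004, 0.533, -0.846]]
force: [-1.2, 1.7, -0.7]
opening: 0.1
time_s: 10.17
position: [0.6271, 0.0047, 0.2214]
tcp_rot: [[-0.088, 0.842, 0.532], [0.996, 0.077, 0.043], [-0.005, 0.533, -0.846]]
force: [-5.0, 1.5, 3.4]
opening: 0.102
time_s: 10.42
position: [0.6271, 0.0047, 0.2213]
tcp_rot: [[-0.088, 0.842, 0.532], [0.996, 0.078, 0.043], [-0.005, 0.534, -0.845]]
force: [-10.5, 0.3, 9.7]
opening: 0.104
shift [ 0.1 -0.3  0.2] turn [0.3 0.3 0.1] rows 0.008074844341936461 0.05892734053543416
[0.03346757 1.10364494 0.02207649]
```

Contact came at the expected depth, 0.2 mm from computed home. I'll relax the push, open and retreat along the axis.

```bash
python3 -m jog '[[[0,0,-1],[0,0,0],1],[[0,0,-2],[0,0,0],1],[[0,0,-2],[0,0,0],0.85],[[0,0,-2],[0,0,0],0.8],[[0,0,-2],[0,0,0],0.7],[[0,0,-2],[0,0,0],0.65],[[0,0,-2],[0,0,0],0.65],[[0,0,-5],[0,0,0],0.65],[[0,0,-15],[0,0,0],0.65],[[0,0,-35],[0,0,0],0.65],[[0,0,-65],[0,0,0],0.65],[[0,0,-100],[0,0,0],0.65]]'
python3 - <<'E'
from h import *
a=go([.44,.15,.33],30,0);go([.443,.256,.13],30,0,a)
t=vision.capture("top");sd=vision.capture("side")
cv2.imwrite("pics/g5.png",np.hstack([cv2.resize(t[130:260,270:400],(400,400)),cv2.resize(sd[170:290,300:420],(400,400))])[...,::-1])
E
```

```text
time_s: 11.42
position: [0.5735, 0.0002, 0.3042]
tcp_rot: [[-0.088, 0.844, 0.529], [0.996, 0.077, 0.043], [-0.004, 0.53, -0.848]]
force: [1.7, 0.1, 1.4]
opening: 0.345
shift [160.8 -87.5 -86. ] turn [ 31.5   7.2 -24.2] rows 4.8505706270507325 5.63742233300557
shift [ 90.3  55.6 200. ] turn [0. 0. 0.] rows 5.428623142241477 0.0
```

View pics/g5.png

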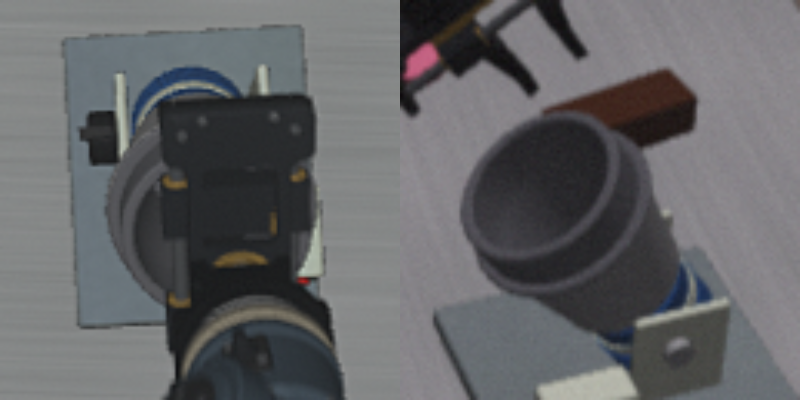

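```bash
python3 -m jog '[[[25,-14,-20],[4,1,-3],0.2],[[60,-34,-45],[10,2,-8],0],[[95,-52,-62],[17,4,-13],0],[[130,-70,-75],[24,5.5,-18],0],[[150,-82,-84],[29,6.6,-22],0],[[161,-87,-86],[31.5,7.2,-24.2],0],[[161,-87,-86],[31.5,7.2,-24.2],0],[[161,-87,-86],[31.5,7.2,-24.2],0]]'
python3 - <<'E'
from h import *
go([.443,.2555,.12],30,0)
E
```

```text
time_s: 12.18
position: [0.4421, 0.1507, 0.3296]
tcp_rot: [[-0.5, 0.866, 0.004], [0.866, 0.5, -0.001], [-0.002, 0.003, -1.0]]
force: [0.4, -0.5, -0.5]
opening: 0.871
shift [ 90.8  52.5 209.6] turn [0.2 0.1 0. ] rows 5.620357050890865 0.03182381026684979
```

```bash
python3 -m jog '[[[15,8,30],[0,0,0],0],[[32,18,68],[0,0,0],0],[[50,28,108],[0,0,0],0],[[68,40,148],[0,0,0],0],[[82,48,182],[0,0,0],0],[[91,52,202],[0,0,0],0],[[91,52,210],[0,0,0],0],[[91,52,210],[0,0,0],0],[[91,52,210],[0,0,0],0]]'
python3 - <<'E'
from h import *
go([.443,.2555,.037],30,0)
t=vision.capture("top");sd=vision.capture("side")
cv2.imwrite("pics/g6.png",np.hstack([cv2.resize(t[130:260,270:400],(400,400)),cv2.resize(sd[170:250,230:310],(400,400))])[...,::-1])
# liner rim outer extents expected at home
for n in("top","side"):
    for z,r in((.039,.062),(.006,.070)):
        q=np.array([proj(n,dr(r*np.cos(a),z,r*np.sin(a))) for a in np.linspace(0,6.283,90)]);print(n,z,q.min(0).round(1),q.max(0).round(1))
cv2.imwrite("pics/full_side6.png",sd[...,::-1])
E
```

```text
time_s: 12.93
position: [0.4422, 0.2537, 0.1205]
tcp_rot: [[-0.498, 0.867, 0.003], [0.867, 0.498, -0.001], [-0.002, 0.002, -1.0]]
force: [0.3, -0.7, 0.1]
opening: 0.998
shift [ 1.3  1.4 83.5] turn [ 0.1  0.1 -0.1] rows 2.002819210381912 0.03155185344863671
top 0.039 [307.5 175.6] [370.2 232.7]
top 0.006 [303.1 165.6] [371.8 228.5]
side 0.039 [316.9 201.9] [364.4 247.5]
side 0.006 [320.8 206.8] [373.9 257.8]
```

View pics/g6.png

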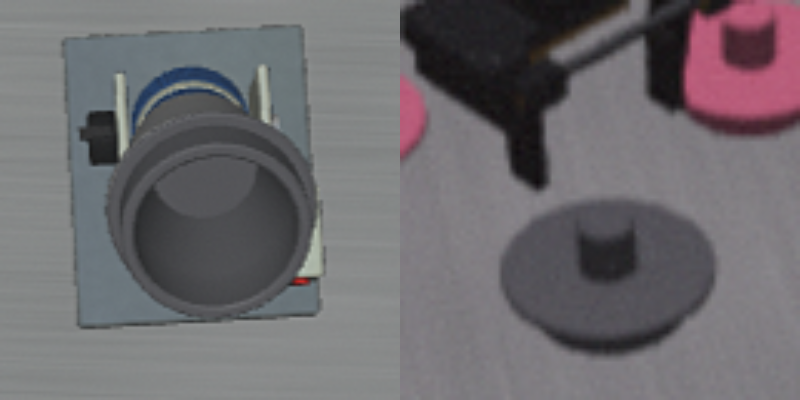

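```bash
cat > rim.py <<'E'
from h import *
from scipy.ndimage import map_coordinates
def fit(n,r,z,sign,g,im=None):
    A=np.linspace(0,2*np.pi,120,endpoint=False); c=proj(n,dr(0,z)); pts=[]; exp=[]
    for a in A:
        q=proj(n,dr(r*np.cos(a),z,r*np.sin(a))); exp.append(q); u=(q-c)/np.linalg.norm(q-c)
        k=np.arange(-5,5.01,.25); P=q+np.outer(k,u)
        v=map_coordinates(g,[P[:,1],P[:,0]],order=1); d=sign*np.gradient(v); i=d[2:-2].argmax()+2
        if d[i]>1.2: pts.append(P[i])
    pts=np.array(pts,np.float32); e=cv2.fitEllipseDirect(pts)
    for _ in range(3): # drop outliers
        (cx,cy),(w,h),t=e; t=np.radians(t); d=pts-[cx,cy]
        rr=np.hypot((d@[np.cos(t),np.sin(t)])/(w/2),(d@[-np.sin(t),np.cos(t)])/(h/2)); k=abs(rr-1)<.03
        if k.sum()>20: e=cv2.fitEllipseDirect(pts[k])
    x=cv2.fitEllipseDirect(np.array(exp,np.float32))
    print(n,r,z,"n",len(pts),k.sum(),"meas",np.round(e[0],1),np.round(e[1],1),round(e[2]),"exp",np.round(x[0],1),np.round(x[1],1),round(x[2]),"dpx",np.round(np.subtract(e[0],x[0]),1))
if __name__=="__main__":
  for n in("top","side"):
    g=cv2.cvtColor(vision.capture(n),cv2.COLOR_RGB2GRAY).astype(float); g=cv2.GaussianBlur(g,(0,0),.7)
    fit(n,.053,.039,1,g); fit(n,.062,.039,-1,g); fit(n,.070,.006,1,g); fit(n,.070,.006,-1,g)
    a=proj(n,dr(0,.039))
    print("1mm: x",(proj(n,dr(.001,.039))-a).round(2),"y",(proj(n,dr(0,.039,.001))-a).round(2),"z",(proj(n,dr(0,.040))-a).round(2))
  g0=cv2.imread("pics/top0.png",0).astype(float); fit("top",.067,0,1,g0);fit("top",.067,0,-1,g0);fit("top",.060,0,-1,g0)
  g0=cv2.imread("pics/side0.png",0).astype(float); fit("side",.067,0,1,g0);fit("side",.067,0,-1,g0)
E
python3 rim.py
```

```text
top 0.053 0.039 n 120 80 meas [339.7 204.1] [49.2 54.4] 77 exp [338.8 204.4] [48.5 53.9] 78 dpx [ 0.8 -0.3]
top 0.062 0.039 n 93 58 meas [340.7 204.8] [57.6 62.5] 93 exp [338.8 204.2] [56.8 63.1] 77 dpx [1.9 0.6]
top 0.07 0.006 n 119 67 meas [338.4 197.9] [68.2 69.2] 137 exp [337.4 197.1] [62.6 68.9] 77 dpx [1.  0.8]
top 0.07 0.006 n 61 18 meas [338.3 196.9] [64.3 69.8] 132 exp [337.4 197.1] [62.7 69. ] 77 dpx [ 0.8 -0.2]
1mm: x [-0.01 -0.46] y [-0.51  0.03] z [0.04 0.22]
side 0.053 0.039 n 112 80 meas [339.6 225.4] [34.4 50.3] 50 exp [340.5 224.6] [32.4 46. ] 49 dpx [-1.   0.8]
side 0.062 0.039 n 72 64 meas [342.3 225.1] [37.2 52.5] 47 exp [340.6 224.7] [38.  53.8] 49 dpx [1.7 0.3]
side 0.07 0.006 n 116 49 meas [344.1 231.2] [46.3 56.9] 47 exp [347.4 232.3] [42.8 59.8] 49 dpx [-3.2 -1.1]
side 0.07 0.006 n 62 44 meas [344.2 230.4] [51.  62.6] 58 exp [347.4 232.3] [42.9 59.8] 49 dpx [-3.1 -1.9]
1mm: x [ 0.35 -0.25] y [-0.16 -0.27] z [-0.2  -0.23]
top 0.067 0 n 113 52 meas [338.4 195.4] [58.9 62.7] 81 exp [337.2 196. ] [59.7 65.7] 77 dpx [ 1.2 -0.6]
top 0.067 0 n 118 93 meas [336.4 196.1] [59.4 63.8] 79 exp [337.2 196. ] [59.7 65.6] 77 dpx [-0.8  0.1]
top 0.06 0 n 116 108 meas [336.3 196.1] [59.4 63.3] 75 exp [337.2 196.2] [53.5 58.8] 77 dpx [-0.9 -0.1]
side 0.067 0 n 107 83 meas [347.5 234.9] [37.9 54.4] 44 exp [348.5 233.6] [41.  57.1] 49 dpx [-1.   1.3]
side 0.067 0 n 96 89 meas [348.8 232.9] [40.3 55.6] 48 exp [348.5 233.6] [41. 57.] 49 dpx [ 0.3 -0.7]
```

The liner's rim and collar are both displaced by about 1 px (2 mm towards -y). That is within the 4 mm of play and shows no relative tilt. The candidate below the gripper is the grey lid, and the pink ones are clear, so I'll grasp the knob.

```bash
python3 -m jog '[[[1,1,20],[0,0,0],0],[[1,1,45],[0,0,0],0],[[1,1,66],[0,0,0],0],[[1,1,78],[0,0,0],0],[[1,1,83],[0,0,0],0],[[1,1,83],[0,0,0],0.3],[[1,1,83],[0,0,0],0.5],[[1,1,83],[0,0,0],0.8],[[1,1,83],[0,0,0],1],[[1,1,83],[0,0,0],1],[[1,1,83],[0,0,0],1],[[1,1,83],[0,0,0],1]]'
python3 -m jog '[[[0,0,0],[0,0,0],1],[[0,0,0],[0,0,0],1],[[0,0,-3],[0,0,0],1],[[0,0,-10],[0,0,0],1],[[0,0,-25],[0,0,0],1],[[0,0,-50],[0,0,0],1],[[0,0,-85],[0,0,0],1],[[0,0,-125],[0,0,0],1],[[0,0,-165],[0,0,0],1],[[0,0,-195],[0,0,0],1],[[0,0,-210],[0,0,0],1],[[0,0,-215],[0,0,0],1]]'
python3 - <<'E'
from h import *
a=go([.45,.13,.36],18,16); go(dr(.001,.085+.038,-.002),YAW,32,a); print(bot.read_state()["moment"])
E
```

```text
time_s: 14.13
position: [0.4425, 0.2563, 0.0374]
tcp_rot: [[-0.5, 0.866, 0.003], [0.866, 0.5, -0.0], [-0.002, 0.003, -1.0]]
force: [0.2, 0.3, 0.1]
opening: 0.557
time_s: 15.13
position: [0.4429, 0.2568, 0.2557]
tcp_rot: [[-0.5, 0.866, 0.009], [0.866, 0.5, 0.002], [-0.003, 0.008, -1.0]]
force: [1.4, 0.4, -2.0]
opening: 0.358
shift [-113.7  -56.3 -104.5] turn [-15.4  -1.6  11.9] rows 3.941774691370592 2.7335564707832436
shift [-152.1    3.7   79.2] turn [-15.9  -5.2  11.7] rows 4.113713475154872 2.8580927754838896
[-0.06761696 -0.00819468  0.01320107]
```

```bash
python3 -m jog '[[[-12,-6,-11],[-1.5,-0.2,1.2],1],[[-35,-17,-32],[-4.7,-0.5,3.7],1],[[-62,-31,-57],[-8.4,-0.9,6.5],1],[[-90,-44,-82],[-12,-1.3,9.4],1],[[-108,-53,-98],[-14.6,-1.5,11.3],1],[[-114,-56,-104],[-15.4,-1.6,11.9],1],[[-114,-56,-104],[-15.4,-1.6,11.9],1]]'
python3 - <<'E'
from h import *
go(dr(.001,.123,-.002),YAW,32)
E
```

```text
time_s: 15.72
position: [0.4491, 0.1283, 0.3564]
tcp_rot: [[-0.306, 0.917, 0.256], [0.952, 0.295, 0.081], [-0.001, 0.269, -0.963]]
force: [0.2, -0.1, -1.7]
opening: 0.361
shift [-150.6    6.9   76.4] turn [-16.3  -5.1  11.6] rows 4.051919625156509 2.8867622766492373
```

```bash
python3 -m jog '[[[-12,1,3],[-1.3,-0.4,0.9],1],[[-34,2,12],[-3.7,-1.2,2.6],1],[[-60,3,24],[-6.5,-2,4.6],1],[[-86,4,38],[-9.3,-2.9,6.6],1],[[-112,5,52],[-12.1,-3.8,8.6],1],[[-134,6,65],[-14.5,-4.5,10.3],1],[[-147,7,74],[-15.9,-5,11.3],1],[[-150.6,7,76],[-16.3,-5.1,11.6],1],[[-150.6,7,76],[-16.3,-5.1,11.6],1],[[-150.6,7,76],[-16.3,-5.1,11.6],1]]'
python3 - <<'E'
from h import *
go(dr(.001,.123,-.002),YAW,32);print(bot.read_state()["moment"])
t=vision.capture("top");sd=vision.capture("side")
cv2.imwrite("pics/g7.png",np.hstack([cv2.resize(t[130:260,270:400],(400,400)),cv2.resize(sd[150:290,280:420],(400,400))])[...,::-1])
E
```

```text
time_s: 16.55
position: [0.5219, -0.004, 0.2838]
tcp_rot: [[-0.095, 0.846, 0.524], [0.995, 0.081, 0.051], [0.001, 0.527, -0.85]]
force: [-0.1, 0.4, -2.2]
opening: 0.359
shift [-2.7 -0.4 -1.4] turn [-0.2 -0.2  0.2] rows 0.07408718572629847 0.04969923966814816
[-0.13158061  0.54873323  0.01816495]
```

View pics/g7.png

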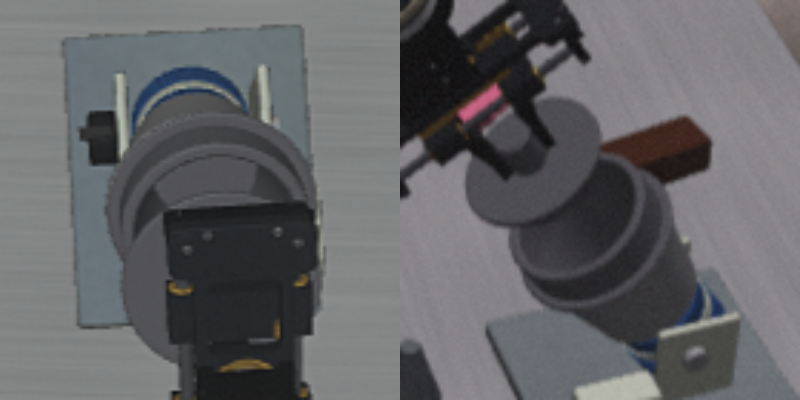

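The lid is held square to the axis, above and in line with the liner mouth. I'll check the flange's extents, side x 303.1–350.7 and y 184–229.1, against expectation.

```bash
python3 - <<'E'
from h import *
s=bot.read_state();p=np.array(s["position"]);R=np.array(s["tcp_rot"])
for dz in(.004,.007,.010):
  c=p+dz*R[:,2]
  for n in("side","top"):
    q=np.array([proj(n,c+.06*(np.cos(a)*R[:,0]+np.sin(a)*R[:,1])) for a in np.linspace(0,6.28,90)]);print(n,dz,q.min(0).round(1),q.max(0).round(1))
go(dr(.001,.0524,-.002),YAW,32)
E
```

```text
side 0.004 [301.  182.3] [348.3 227.5]
top 0.004 [309.2 192.2] [375.1 251. ]
side 0.007 [301.7 183.1] [348.9 228.2]
top 0.007 [309.2 191.5] [374.9 250.1]
side 0.01 [302.3 183.8] [349.5 228.9]
top 0.01 [309.1 190.8] [374.6 249.3]
shift [-2.8 -1.4 70. ] turn [-0.1 -0.1  0.3] rows 1.6803008808322342 0.043473958553689525
```

```bash
python3 -m jog '[[[-1,-1,4],[0,0,0],1],[[-2,-1,12],[0,0,0],1],[[-2,-1,22],[0,0,0],1],[[-2,-1,31],[0,0,0],1],[[-2,-1,38],[0,0,0],1],[[-2,-1,43],[0,0,0],1],[[-2,-1,47],[0,0,0],1],[[-2,-1,50],[0,0,0],1],[[-2,-1,53],[0,0,0],1],[[-2,-1,54],[0,0,0],1],[[-2,-1,54],[0,0,0],1]]'
python3 -m jog '[[[0,0,2],[0,0,0],1],[[0,0,4],[0,0,0],1],[[0,0,6],[0,0,0],1],[[0,0,6],[0,0,0],1]]'
python3 - <<'E'
from h import *
go(dr(.001,.0524,-.001),YAW,32);print(bot.read_state()["moment"])
E
```

```text
time_s: 17.57
position: [0.5502, -0.0047, 0.2384]
tcp_rot: [[-0.094, 0.845, 0.527], [0.996, 0.08, 0.049], [-0.001, 0.529, -0.848]]
force: [-0.8, 0.2, -1.6]
opening: 0.357
time_s: 17.9
position: [0.5534, -0.0044, 0.2333]
tcp_rot: [[-0.094, 0.845, 0.527], [0.996, 0.08, 0.049], [-0.001, 0.529, -0.848]]
force: [0.9, -0.1, -1.8]
opening: 0.362
shift [ 1.5 -0.1  9.7] turn [-0.  -0.1  0.2] rows 0.23539863256566831 0.025816062398431174
[-0.09650326  0.57160536  0.0091382 ]
```

```bash
python3 -m jog '[[[0.5,0,1.5],[0,0,0],1],[[0.5,0,3],[0,0,0],1],[[0.5,0,4.5],[0,0,0],1],[[0.5,0,5.5],[0,0,0],1],[[0.5,0,5.5],[0,0,0],1]]'
python3 -m jog '[[[0,0,1],[0,0,0],1],[[0,0,2],[0,0,0],1],[[0,0,2],[0,0,0],1]]'
python3 - <<'E'
from h import *
go(dr(.001,.0524,-.001),YAW,32);print(bot.read_state()["moment"])
E
```

```text
time_s: 18.32
position: [0.5562, -0.0036, 0.2286]
tcp_rot: [[-0.094, 0.845, 0.527], [0.996, 0.08, 0.049], [-0.001, 0.529, -0.849]]
force: [-0.8, -0.5, -2.5]
opening: 0.365
time_s: 18.57
position: [0.5573, -0.0035, 0.2269]
tcp_rot: [[-0.094, 0.845, 0.527], [0.996, 0.08, 0.049], [-0.001, 0.529, -0.848]]
force: [0.0, 0.2, -1.8]
opening: 0.354
shift [ 1.  -0.1  2.3] turn [-0.  -0.1  0.2] rows 0.05919277982479579 0.025686262222137882
[-0.17139902  0.56940809 -0.00639349]
```

```bash
python3 -m jog '[[[0,0,0.7],[0,0,0],1],[[0,0,1.5],[0,0,0],1],[[0,0,1.5],[0,0,0],1]]'
python3 -m jog '[[[0,0,0.5],[0,0,0],1],[[0,0,1],[0,0,0],1],[[0,0,1],[0,0,0],1]]'
python3 - <<'E'
from h import *
go(dr(.001,.0524,-.001),YAW,32);print(bot.read_state()["moment"])
E
```

```text
time_s: 18.82
position: [0.558, -0.0034, 0.2258]
tcp_rot: [[-0.094, 0.845, 0.527], [0.996, 0.08, 0.049], [-0.001, 0.529, -0.848]]
force: [0.6, 0.2, -1.7]
opening: 0.363
time_s: 19.07
position: [0.5581, -0.0034, 0.2256]
tcp_rot: [[-0.094, 0.844, 0.528], [0.996, 0.08, 0.049], [-0.001, 0.53, -0.848]]
force: [-5.8, -0.5, 5.5]
opening: 0.36
shift [ 0.9 -0.1  0.7] turn [ 0.  -0.   0.2] rows 0.028062967167709004 0.027512675784419068
[-0.25903883  0.72692157 -0.04970922]
```

```bash
python3 -m jog '[[[0,0,0.4],[0,0,0],1],[[0,0,0.8],[0,0,0],1],[[0,0,0.8],[0,0,0],1]]'
python3 - <<'E'
from h import *
go(dr(.001,.0524,-.001),YAW,32);print(bot.read_state()["moment"])
E
```

```text
time_s: 19.32
position: [0.5582, -0.0033, 0.2256]
tcp_rot: [[-0.094, 0.844, 0.528], [0.996, 0.081, 0.048], [-0.002, 0.531, -0.848]]
force: [-11.2, -1.4, 12.7]
opening: 0.359
shift [ 0.9 -0.2  0.6] turn [ 0.  -0.   0.2] rows 0.026750277907448564 0.03098909375049716
[-0.31887727  0.9013822  -0.13234775]
```

Contact is stiff at 0.6 mm from the computed home depth, so the lid is seated. I'll relax, release and retreat along the axis.

```bash
python3 -m jog '[[[0,0,-1],[0,0,0],1],[[0,0,-1.8],[0,0,0],1],[[0,0,-1.8],[0,0,0],0.6],[[0,0,-1.8],[0,0,0],0.5],[[0,0,-1.8],[0,0,0],0.3],[[0,0,-1.8],[0,0,0],0.2],[[0,0,-1.8],[0,0,0],0.2],[[0,0,-5],[0,0,0],0.2],[[0,0,-15],[0,0,0],0.2],[[0,0,-35],[0,0,0],0.2],[[0,0,-65],[0,0,0],0.2],[[0,0,-100],[0,0,0],0.2]]'
python3 - <<'E'
from h import *
go([.40,.24,.33],40,0)
E
```

```text
time_s: 20.32
position: [0.5051, -0.0081, 0.3086]
tcp_rot: [[-0.094, 0.847, 0.524], [0.996, 0.079, 0.05], [0.0, 0.526, -0.85]]
force: [-0.2, 0.1, 0.1]
opening: 0.8
shift [256.9 -58.  -60.9] turn [ 30.8   9.6 -33.7] rows 6.482034004959405 6.515646677824997
```

```bash
python3 -m jog '[[[25,-6,-20],[3,1,-3],0.2],[[60,-14,-45],[7,2,-8],0.2],[[100,-23,-55],[12,3.7,-13],0.2],[[140,-32,-58],[17,5.2,-18],0.2],[[180,-41,-61],[22,6.7,-24],0.2],[[220,-50,-61],[27,8.2,-29],0.2],[[245,-55,-61],[30,9.2,-32],0.2],[[257,-58,-61],[30.8,9.6,-33.7],0.2],[[257,-58,-61],[30.8,9.6,-33.7],0.2],[[257,-58,-61],[30.8,9.6,-33.7],0.2]]'
python3 - <<'E'
from h import *
t=vision.capture("top");sd=vision.capture("side")
cv2.imwrite("pics/g8.png",np.hstack([cv2.resize(t[150:250,285:385],(400,400),interpolation=2),cv2.resize(sd[180:280,300:400],(400,400),interpolation=2)])[...,::-1])
for n in("top","side"):
    for nm,z,r in(("flange",.045,.06),("rim",.039,.062),("collar",.006,.07),("knobtop",.077,.016)):
        q=np.array([proj(n,dr(r*np.cos(a),z,r*np.sin(a))) for a in np.linspace(0,6.283,90)]);print(n,nm,q.min(0).round(1),q.max(0).round(1))
E
```

```text
time_s: 21.15
position: [0.4007, 0.2403, 0.3296]
tcp_rot: [[-0.643, 0.765, 0.003], [0.765, 0.643, -0.001], [-0.003, 0.001, -1.0]]
force: [-0.3, -0.2, -0.1]
opening: 0.8
top flange [308.6 177.8] [369.6 233.3]
top rim [307.5 175.6] [370.2 232.7]
top collar [303.1 165.6] [371.8 228.5]
top knobtop [332.2 206. ] [349.  221.2]
side flange [316.4 201.2] [362.4 245.4]
side rim [316.9 201.9] [364.4 247.5]
side collar [320.8 206.8] [373.9 257.8]
side knobtop [326.2 209.5] [338.6 221.4]
```

View pics/g8.png

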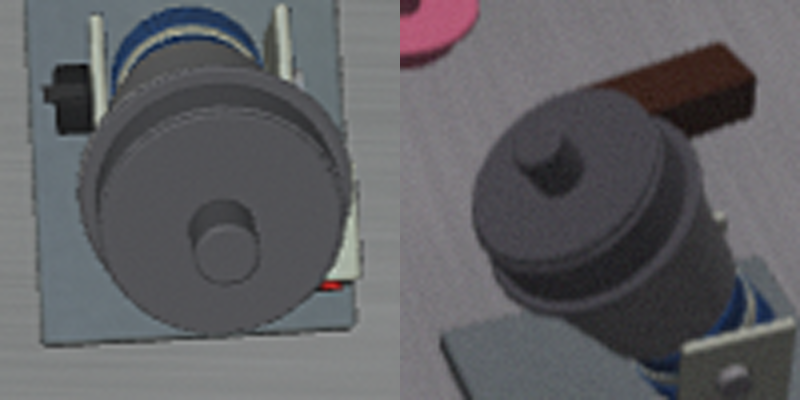

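The flange lies evenly on the rim. Flange, collar and knob are all offset alike, by about 0.8–1.6 px, so there is no tilt. I'll check that the bystanders haven't moved, then hand in.

```bash
python3 - <<'E'
from h import *
t=vision.capture("side").astype(int);o=cv2.imread("pics/side0.png")[...,::-1].astype(int)
for nm,(x0,y0,x1,y1) in dict(buff=(410,330,475,385),cone=(268,262,300,300),bar=(375,190,392,212),pink2=(275,165,325,198)).items(): print(nm,abs(t-o)[y0:y1,x0:x1].mean().round(2))
print(bot.hand_in(), bot.read_state()["time_s"])
E
```

```text
buff 2.6
cone 2.73
bar 3.19
pink2 2.77
the job is handed in; nothing more can be done
the job is handed in; nothing more can be done
```

The liner is seated in the drum and the plug lid is on it. I handed the job in with the robot clear of everything at about 21 s of the 67 s allowed.

- **Liner:** I pinched it by its upper band and tilted it 32° to match the drum. I then eased it in along the drum's axis until the collar met the mouth, 0.2 mm from the computed home depth. I pushed with about 14 N, relaxed the push, then let go.
- **Lid:** I picked the grey lid, not either pink one, by its knob and eased it into the liner. The flange made firm contact 0.6 mm from the computed home depth, with a push of about 17 N. I relaxed that too before letting go.
- **Final check of the fit:** In the last pictures the collar, flange and knob all sit about 1–2 px (2–3 mm) towards the robot's right of my estimate. That is within the 4 mm of play, and because they are shifted about alike there is no sign of tilt.
- **Other things on the bench:** The buff, cone, bar and one pink lid look unchanged apart from image noise. I did not compare the other pink lid.
- **Unreliable check:** The edge fits for the collar in the side view did not agree with the others (about 3 px off, with the wrong shape). I set them aside and relied on the top view and the contact depths.

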